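Lay the tablet carton down in its drawer bay and shut the drawer

ROBOT

A 7-joint arm with a two-finger parallel gripper is mounted at the origin on the work surface. World frame = base frame: x ahead of the robot, y to its left, z up, the work surface at z = 0. Lengths are in m, angles in degrees, forces in N, time in s.
With the tool pointing down it reaches from about 0.425 to 0.875 m from the base axis. Payload 4.7 kg.
Tool frame: the origin (TCP) lies midway between the tips of the shut fingers; the grasp point (between the pads) lies env.grip_point_offset behind it (env.grip_point_offset is the distance from the TCP to the grasp point, in m); x points along the fingers, y is the direction in which the jaws open and shut, and the axes are right-handed (so a half turn about x gives the same grasp; the last joint's range is limited). The gripper opens to 87 mm and grips with 3 to 60 N. Pads are 19 mm wide; open, the fingers measure 117 mm over their backs; the gripper's body (75 mm by 190 mm) begins 51 mm behind the grasp point.
Start: joints at [71.683, 18.392, -4.016, 83.108, 1.295, 78.541, -3.26], TCP at [0.213, -0.614, 0.185] pointing down, gripper open.
Joint ranges: [-163.93, 163.93], [-17.29, 119.83], [-79.2, 71.16], [3.27, 140.29], [-89.18, 269.18], [5.43, 117.66], [-154.24, 154.24]. Speed limits (degrees/s): [147.25, 147.25, 180, 180, 180, 180, 180].

INTERFACE

Orientations are given as [roll, pitch, yaw] about the fixed x, y, z axes, in that order (R = Rz(yaw) Ry(pitch) Rx(roll)).
In Python, from cell import readout, read_camera, camera_params, sign_off, spot_in, pinpoint, env gives the robot as it stands.
- The arm moves only by the shell command python3 -m pendant 'ROWS' [OPENING] [FORCE]. ROWS is a JSON object of lists of equal length, an entry for each row: "xyz": the shift along the world's x, y, z in m, a list of three; "turn": the turn about the world's z in rad. A call has 1 to 10 rows; each row shifts and turns the pose as measured when the row begins; what a row does not reach is not made up. A row lasts 1/8 s, in which the tool goes at most 62.5 mm and 10.7 degrees, less where a joint would pass 70% of its speed; a pose out of reach is approached as far as the arm can. A call is refused whole if a number of a shift passes 0.0625 or a number of a turn 0.188, either way. A call with a gripper value outside its range is refused whole. OPENING is the opening, from 0 (shut) to 1 (fully open), set as the call begins (- or left out, the last holds). The fingers move at their own pace and stop on an object; FORCE is the grip in N (left out, the last holds). Time passes only in rows, so rows that do not move let the fingers close. It gives the time, the measured TCP pose, the force and the opening at its end, in the units of the state.
- readout.get_obs(): the state, without advancing time (a new reading comes with each control period).
- read_camera(name): name is "side" or "top" or "wrist"; returns the picture (480x640x3 uint8, red, green, blue); there is no depth.
- camera_params(name): a dict with "fx", "fy", "cx", "cy" (pixels), "rvec" (rotation vector, rad) and "tvec" (3), from world to camera coordinates, as OpenCV has them; the wrist camera has in their place "hand_eye" (4x4, takes a point from camera to tool coordinates, whose origin is the TCP and whose axes are the tool frame's). Camera axes: x right, y down, z forward; pixel columns grow to the right and rows downward; lengths in m; the calibration is good to about 2 mm. A picture is of the moment at which its call begins: read the wrist's pose just before it. camera_params takes no time and is no camera call.
- sign_off(): hands the job in, once; it reports no verdict.
Trained networks look in the newest picture that a camera, given by its name, has taken for a name from the list of things; names that differ only in an ending like _2 or _b are one class to them, and where a whole thing is asked for, a point or a joint stands for the part that bears it (a point fixed in the world has none). Each returns a list of dicts, best first, with "score" (0 to 1); they miss things now and then, are a little off and sometimes report something else, mostly with a low value. They report only what shows in the picture. A call takes as long as a camera call.
- spot_in(camera, name): "at" ([x, y, z] in m, in the coordinates of the camera as it stood for that picture, good to about 4 mm: the middle of the surface that is visible of it).
- pinpoint(camera, name): "at" ([x, y, z] in m, in the coordinates of the camera as it stood for that picture, good to about 4 mm: a listed point, or the origin of a listed thing).
The state is a dict: "time_s": time; "qpos": joint angles; "joint_velocities": joint speeds; "effort": joint torques, N m; "tool_pos": TCP position; "tool_rot": TCP orientation; "force": force on the tool from outside, world axes, zero at the start; "wrist_torque": the same for the moment, N m; "grip_width": finger opening in m.
Only numpy, scipy, OpenCV 4.12 (cv2) and the standard library are available. Lean on these libraries where they do the work, as an engineer would, in place of code of your own. Each camera call takes 0.05 s, during which the arm holds its last target.

TASK

The drawer of the low wooden chest will not close because the blue carton of laundry tablets stands on end in it. Push the carton over, without gripping or lifting it, so that it lies flat on its broad side inside the mint green outline on the drawer floor, then push the drawer fully shut. Be gentle, leave the bar of soap standing in its place in the drawer, and do not disturb anything else.

Things in the scene. Friction and masses are not known exactly. Their poses are not given: they have to be found in the camera images.
- carton: Blue closed carton, pale band round its foot, white picture panel on each broad face: 120 wide (its x) x 70 thick (its y) x 165 mm tall (its z), about 0.35 to 0.7 kg. Origin: centre of its foot. Broad faces look along its +y and -y. It stands on end on the drawer floor, over one end line of the bay (the +y or -y end of the drawer, it varies).
- carton_mid (a point): Middle of the carton and its centre of mass (82.5 mm above its foot when standing). Pushed near its top towards the bay's middle (1 to 2 N is enough) the carton turns about its lower edge on that side without sliding, falls by itself once its top has gone about 70 mm, and comes down in the bay.
- foot_far (a point): Carton, mid-thickness, at its foot, the +x side edge (60 mm from its axis).
- foot_near (a point): Carton, mid-thickness, at its foot, the -x side edge.
- top_far (a point): Carton, mid-thickness, at its top, the +x side edge.
- top_near (a point): Carton, mid-thickness, at its top, the -x side edge.
- bay (a point): Centre of the bay, on the drawer floor (30 mm above the worktop); moves with the drawer. The bay is outlined by a flat mint green line 10 mm wide, 165 (x) by 216 mm (y) over its outside. Axes: x into the chest (the way the drawer shuts), y along the drawer's front, z up. Drawer inside 180 (x) by 380 mm (y); side and back walls 12 mm thick, 55 mm high above its floor.
- drawer (a joint): Drawer position: 0 = pulled right out (as found), 0.18 m = fully shut; it runs along +x of the chest, needs about 2 N (more when pushed fast), has no spring and stays where it is left.
- front (a point): Middle of the outer face of the drawer's front, 85 mm above the worktop, below the finger notch; moves with the drawer, axes as the bay's; the face looks along -x. The front is 456 mm wide, 18 mm thick and reaches from 8 to 118 mm above the worktop; the notch in its top edge is 90 mm wide and 18 mm deep. Push it anywhere near the middle.
- chest: Low wooden chest fixed on the worktop, 240 deep (x) x 460 wide (y) x 135 mm high; its drawer comes out to its -x side, towards the robot. Origin: centre of its underside. With the drawer shut, the outer face of the drawer's front is 138 mm from the origin. The opening takes things up to 87 mm above the drawer floor.
- soap: Cream bar of soap with a coral band standing on its long edge on the drawer floor at the end of the drawer away from the carton, outside the bay: 80 (x) x 26 (y) x 55 mm tall, loose. Origin: centre of its underside.
- tin: Polish tin, 72 mm across, 26 mm high, loose on top of the chest. Origin: centre of its underside.
- spray: Clear spray bottle with a white and mint trigger head, 80 mm across, 222 mm tall, loose on the worktop. Origin: centre of its underside.
- jar: White ceramic jar with a wooden screw-top lid, 100 mm across, 126 mm tall, loose on the worktop. Origin: centre of its underside.
- roller: Lint roller standing in its white foot, mint green handle up, 68 mm across, 224 mm tall, loose on the worktop. Origin: centre of its underside.
- dustpan: Grey plastic dustpan lying on the worktop, pan 210 (x) x 220 (y) mm, 57 mm high, handle out to 226 mm along its +x, 73 mm high. Origin: centre of the pan's underside. Loose.

How it is judged:
By the outcome, as a careful person would: the job done as asked, in the order asked, and still so for the second after the job is handed in, with the robot touching nothing.
It also fails if it takes over 48 s, if anything falls off the work surface, if the arm or the gripper's body presses on something with over 40 N, if the wrist force passes 120 N, or if a joint passes its speed limit or range.

## Working session

There is one attempt and no reset: what is moved stays moved. The work goes in short steps, Python scripts to look and compute and a shell command to move; the robot and the scene stay as the last step left them, time stands still between calls to the robot, and variables do not carry over. Pictures are saved under pics/ and viewed, and the job is handed in when it is done.

```bash
mkdir -p pics; ls; cat > h.py <<'E'
import numpy as np, cv2
from scipy.spatial.transform import Rotation as R
from cell import readout, read_camera, camera_params, sign_off, spot_in, pinpoint, env
def toworld(cam,p):
    P=camera_params(cam); p=np.array(p)
    if cam=="wrist":
        o=readout.get_obs(); H=np.array(P["hand_eye"]); q=H[:3,:3]@p+H[:3,3]
        return R.from_euler('xyz',o["tool_rot"],degrees=True).as_matrix()@q+np.array(o["tool_pos"])
    Rm=cv2.Rodrigues(np.array(P["rvec"],float))[0]
    return Rm.T@(p-np.array(P["tvec"]).ravel())
def snap(cam,name):
    im=read_camera(cam); cv2.imwrite(f"pics/{name}.png",im[:,:,::-1]); return im
def find(cam,names,f=pinpoint,n=2):
    for k in names:
        for d in f(cam,k)[:n]:
            print(cam,k,round(d["score"],2),np.round(toworld(cam,d["at"]),3))
E
python3 - <<'E'
from h import *
o=readout.get_obs(); print(o)
snap("side","s0");snap("top","t0")
N=["carton","carton_mid","top_far","top_near","foot_near","foot_far","bay","front","chest","soap"]
find("top",N,n=1);find("side",N,n=1)
find("top",["tin","spray","jar","roller","dustpan"],n=1)
print(env.grip_point_offset, readout.get_obs()["time_s"])
E
```

```text
pics
{'time_s': 0.0, 'qpos': array([71.68123928, 18.43930067, -4.01475637, 83.17454868,  1.2957387 ,
       78.53909129, -3.25880451]), 'joint_velocities': array([ 0.02748451, -0.02891768,  0.05220791,  0.04054839,  0.10023309,
        0.03148986,  0.0294679 ]), 'effort': array([-3.05006843e-04, -4.91294432e+01, -4.03828695e-01, -3.12533247e+01,
       -6.38627680e-02,  4.36140457e-02,  1.69376176e-04]), 'tool_pos': array([ 0.21271271, -0.61356274,  0.18386182]), 'tool_rot': array([-86.48651055,  89.89213445, 112.64259939]), 'force': array([ 0.04617432, -0.10659762, -0.36921677]), 'wrist_torque': array([-0.02065718,  0.01846222, -0.1069656 ]), 'grip_width': 0.08669735647157804}
top carton 0.89 [ 0.626 -0.125  0.032]
top carton_mid 0.64 [ 0.621 -0.124  0.111]
top top_far 0.6 [ 0.68  -0.111  0.195]
top top_near 0.97 [ 0.562 -0.138  0.194]
top foot_near 0.74 [ 0.563 -0.137  0.028]
top foot_far 0.63 [ 0.682 -0.112  0.032]
top bay 0.58 [ 0.589 -0.006  0.028]
top front 0.89 [ 0.479 -0.03   0.088]
top chest 0.68 [0.79  0.048 0.004]
top soap 0.56 [0.557 0.121 0.031]
side carton 0.87 [ 0.617 -0.121  0.029]
side carton_mid 0.58 [ 0.617 -0.123  0.117]
side top_far 0.77 [ 0.678 -0.11   0.194]
side top_near 0.74 [ 0.559 -0.137  0.195]
side foot_far 0.92 [ 0.679 -0.113  0.031]
side bay 0.65 [ 0.586 -0.005  0.028]
side front 0.61 [ 0.477 -0.031  0.086]
side chest 0.73 [ 0.786  0.048 -0.003]
side soap 0.62 [0.553 0.117 0.033]
top tin 0.91 [0.726 0.022 0.138]
top spray 0.73 [ 0.407 -0.547 -0.003]
top jar 0.66 [ 0.556 -0.52  -0.002]
top roller 0.97 [0.617 0.513 0.001]
top dustpan 0.69 [0.425 0.584 0.   ]
0.0187 1.35
```

View pics/s0.png

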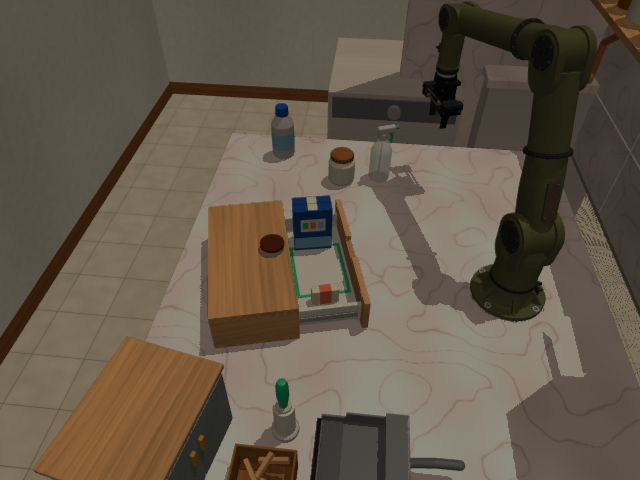

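View pics/t0.png

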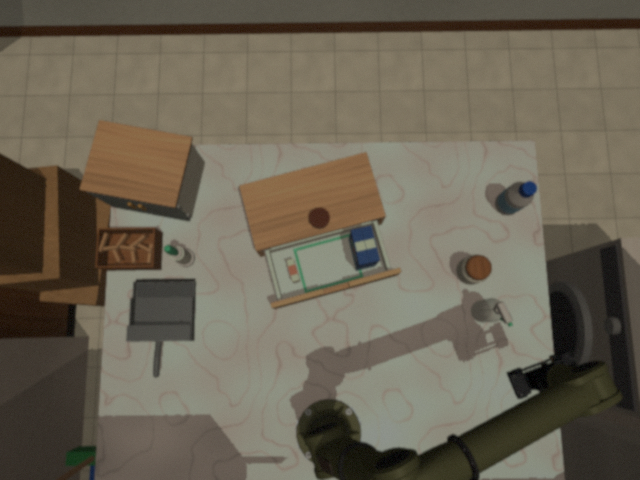

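```bash
python3 - <<'E'
from h import *
o=readout.get_obs(); M=R.from_euler('xyz',o["tool_rot"],degrees=True).as_matrix()
print(M.round(3)); print("yaw of tool y",np.degrees(np.arctan2(M[1,1],M[0,1])))
print(np.round(camera_params("wrist")["hand_eye"],3)); snap("wrist","w0")
E
```

```text
[[-0.     0.328 -0.945]
 [-0.    -0.945 -0.328]
 [-1.     0.     0.   ]]
yaw of tool y -70.8769801845608
[[ 0.001 -0.272  0.962 -0.2  ]
 [ 1.     0.    -0.001 -0.   ]
 [-0.     0.962  0.272 -0.075]
 [ 0.     0.     0.     1.   ]]
```

```bash
python3 -m pendant '{"xyz":[[0,0.02,0.05],[0,0.02,0.05],[0.045,0.04,0],[0.045,0.04,0],[0.045,0.04,0]],"turn":[0,0,0,0,0]}' 0 10
```

```text
time_s: 2.02
tool_pos: [0.3448, -0.4535, 0.2875]
tool_rot: [45.1, 89.9, -116.6]
force: [0.6, 0.4, 0.7]
grip_width: 0.0451
```

View pics/w0.png

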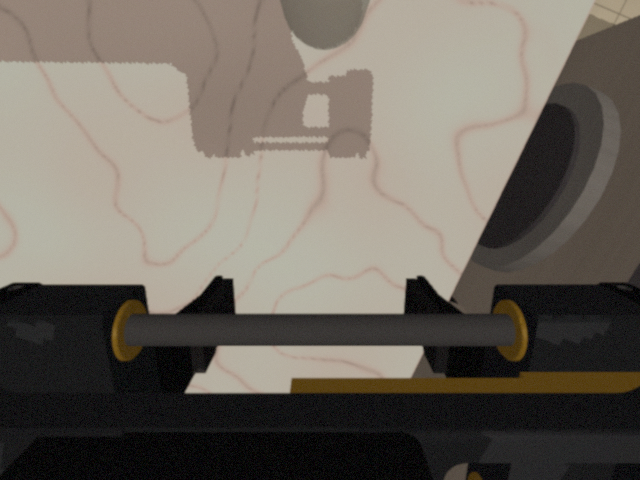

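```bash
python3 -m pendant '{"xyz":[[0.042,0.034,0],[0.042,0.034,0],[0.042,0.034,0],[0.042,0.034,0],[0.042,0.034,0],[0.042,0.034,0],[0.04,0.033,0],[0,0,0]],"turn":[-0.1,0,0,0,0,0,0,0]}'
python3 - <<'E'
from h import *
o=readout.get_obs(); M=R.from_euler('xyz',o["tool_rot"],degrees=True).as_matrix()
print("yaw of tool y",np.degrees(np.arctan2(M[1,1],M[0,1])))
snap("wrist","w1"); snap("side","s1"); find("wrist",["carton","top_far","top_near","foot_near","foot_far","bay"],n=1)
find("side",["carton","top_far","top_near","bay","front","chest"],n=1)
E
```

```text
time_s: 3.02
tool_pos: [0.6484, -0.2021, 0.2885]
tool_rot: [137.4, 89.8, -29.8]
force: [0.2, -0.1, -1.0]
grip_width: 0.0008
yaw of tool y -77.17125545600312
wrist carton 0.74 [ 0.616 -0.135  0.027]
wrist top_far 0.91 [ 0.675 -0.122  0.195]
wrist top_near 0.43 [ 0.788  0.035 -0.002]
wrist foot_far 0.57 [ 0.674 -0.123  0.031]
wrist bay 0.59 [ 0.584 -0.016  0.029]
side carton 0.93 [ 0.619 -0.122  0.027]
side top_far 0.59 [ 0.679 -0.111  0.195]
side top_near 0.92 [ 0.557 -0.137  0.195]
side bay 0.88 [ 0.586 -0.006  0.029]
side front 0.66 [ 0.478 -0.032  0.084]
side chest 0.67 [ 0.789  0.046 -0.002]
```

View pics/w1.png

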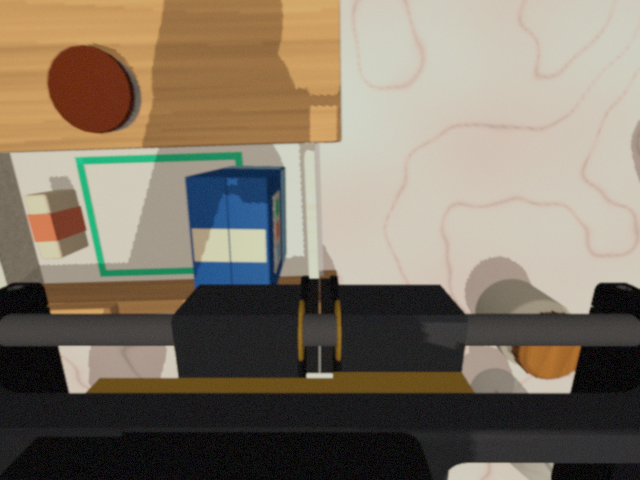

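View pics/s1.png

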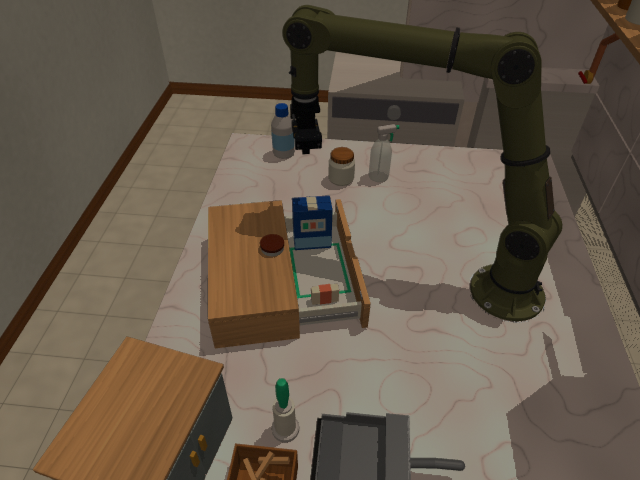

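```bash
python3 -m pendant '{"xyz":[[-0.012,-0.003,-0.04],[0,0,-0.04],[0,0,-0.032],[0,0,0]],"turn":[0.006,0,0,0]}'
python3 - <<'E'
from h import *
snap("wrist","w2"); find("wrist",["carton","top_far","foot_far","bay"],n=1); print(readout.get_obs()["tool_pos"],readout.get_obs()["force"])
E
```

```text
time_s: 4.22
tool_pos: [0.6334, -0.2112, 0.176]
tool_rot: [116.9, 89.5, -50.4]
force: [0.2, 0.4, -0.4]
grip_width: 0.0004
wrist carton 0.68 [ 0.624 -0.128  0.032]
[ 0.63674074 -0.21159664  0.18110843] [ 0.19219059 -0.042767   -0.28187382]
```

View pics/w2.png

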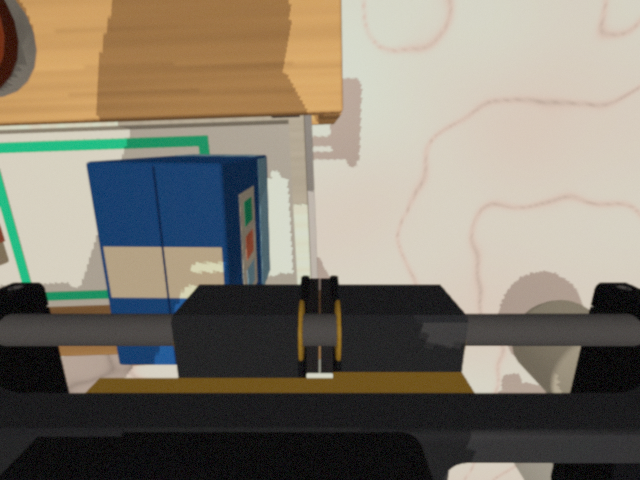

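```bash
python3 -m pendant '{"xyz":[[-0.0022,0.0098,0],[-0.0022,0.0098,0],[-0.0018,0.0078,0],[-0.0009,0.0039,0],[-0.0009,0.0039,0]],"turn":[0,0,0,0,0]}'
python3 - <<'E'
from h import *
o=readout.get_obs();d=np.array(o["tool_pos"])-[0.618,-0.124,0];print(o["tool_pos"],o["force"],"n",d[:2]@[-.222,.975],"cx",d[:2]@[.975,.222])
snap("wrist","w3")
E
```

```text
time_s: 5.1
tool_pos: [0.6296, -0.1732, 0.184]
tool_rot: [138.3, 88.8, -29.0]
force: [0.0, 0.3, 0.9]
grip_width: 0.0004
[ 0.62955266 -0.17316038  0.18402666] [0.0368489  0.32793196 0.93315753] n -0.050496065640086706 cx 0.00035023992260651025
```

View pics/w3.png

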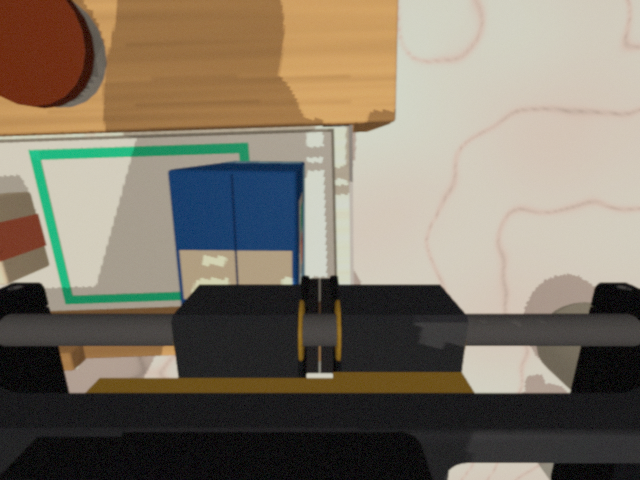

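```bash
python3 -m pendant '{"xyz":[[-0.0011,0.0049,-0.004],[-0.0011,0.0049,-0.003],[-0.0011,0.0049,-0.002],[-0.0011,0.0049,-0.001],[-0.0011,0.0049,-0.001],[-0.0011,0.0049,-0.001],[-0.0011,0.0049,-0.001],[-0.0011,0.0049,-0.001]],"turn":[0,0,0,0,0,0,0,0]}'
python3 - <<'E'
from h import *
o=readout.get_obs();d=np.array(o["tool_pos"])-[0.618,-0.124,0];print(o["tool_pos"],o["force"],"n",d[:2]@[-.222,.975],"cx",d[:2]@[.975,.222])
snap("side","s4")
E
```

```text
time_s: 6.15
tool_pos: [0.6199, -0.1311, 0.1687]
tool_rot: [138.9, 88.9, -28.3]
force: [0.7, 0.2, 0.2]
grip_width: 0.0006
[ 0.6199445  -0.13110991  0.16867102] [0.66349648 0.21071411 0.20782392] n -0.007363842915838442 cx 0.0003174847322661614
```

View pics/s4.png

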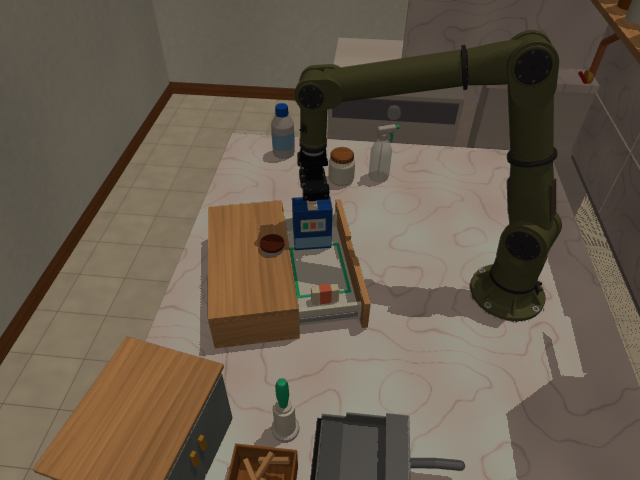

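```bash
python3 - <<'E'
from h import *
o=readout.get_obs();print(o["tool_pos"],o["tool_rot"],o["force"],o["qpos"])
snap("wrist","w5");im=snap("top","t5")
find("side",["carton","top_far","top_near"],n=1);find("wrist",["carton","top_far","top_near"],n=1);find("top",["carton","top_far","top_near"],n=1)
s=cv2.imread("pics/s4.png")[160:280,260:380];cv2.imwrite("pics/s4c.png",cv2.resize(s,None,fx=4,fy=4))
cv2.imwrite("pics/t5c.png",cv2.resize(im[190:320,240:420,::-1],None,fx=4,fy=4))
# project TCP
for cam in("side","top"):
    P=camera_params(cam);K=np.array([[P["fx"],0,P["cx"]],[0,P["fy"],P["cy"]],[0,0,1.]])
    print(cam,cv2.projectPoints(np.array([o["tool_pos"]]),np.array(P["rvec"],float),np.array(P["tvec"],float),K,None)[0])
E
```

```text
[ 0.61977834 -0.12999406  0.16855561] [140.16692697  88.9037946  -27.00303868] [ 0.25799466  0.69640605 -0.11226968] [ 30.47457646  17.82865401 -26.31544116  87.41346189   8.47259577
  75.62812618 -73.88144562]
side carton 0.69 [ 0.617 -0.122  0.028]
side top_far 0.85 [ 0.678 -0.111  0.196]
side top_near 0.63 [ 0.562 -0.137  0.192]
wrist top_far 0.65 [ 0.681 -0.116  0.191]
wrist top_near 0.74 [ 0.56  -0.14   0.193]
top carton 0.59 [ 0.626 -0.125  0.03 ]
top top_near 0.7 [ 0.564 -0.136  0.195]
side [[[311.39475458 208.96999003]]]
top [[[365.81938481 246.61422132]]]
```

View pics/w5.png

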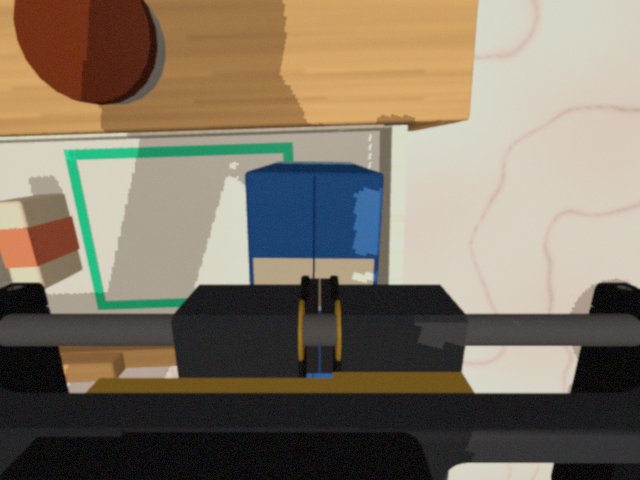

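View pics/s4c.png

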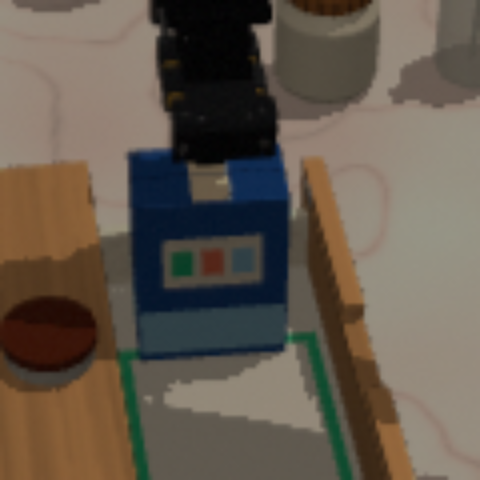

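View pics/t5c.png

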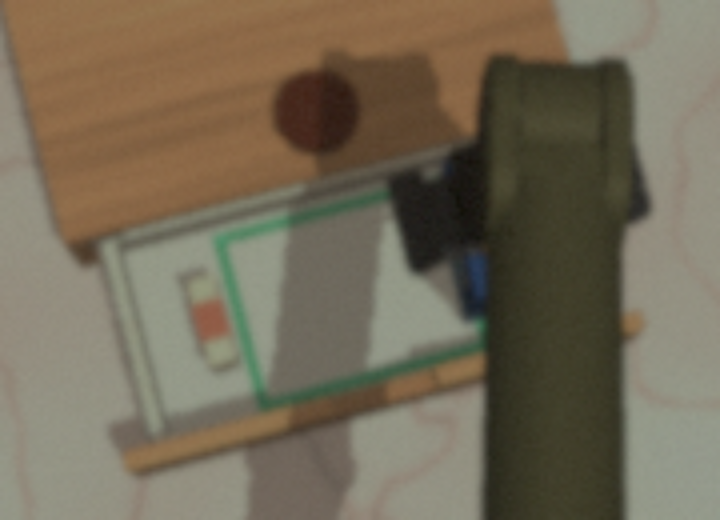

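```bash
python3 - <<'E'
from h import *
P=camera_params("side");K=np.array([[P["fx"],0,P["cx"]],[0,P["fy"],P["cy"]],[0,0,1.]])
rv,tv=np.array(P["rvec"],float),np.array(P["tvec"],float)
pr=lambda p:cv2.projectPoints(np.array([p],float),rv,tv,K,None)[0].ravel().round(1)
print("start",pr([0.213,-0.614,0.185]))
t=readout.get_obs()["tool_pos"]
for dz in(0,.01,.02,.03,.04,.05):print(dz,pr([t[0],t[1],t[2]+dz]), pr([.213,-.614,.185+dz]))
print("w1 tip",pr([.6484,-.2021,.2885]),"w1+.03",pr([.6484,-.2021,.3185]))
a=cv2.imread("pics/s0.png")[60:150,400:490];b=cv2.imread("pics/s1.png")[100:190,260:350]
cv2.imwrite("pics/c.png",np.hstack([cv2.resize(x,None,fx=4.4,fy=4.4) for x in(a,b)]))
E
```

```text
start [434.7 129.7]
0 [311.4 208.6] [434.7 129.7]
0.01 [311.4 206.2] [435.2 127.4]
0.02 [311.4 203.7] [435.7 125. ]
0.03 [311.3 201.2] [436.1 122.6]
0.04 [311.3 198.7] [436.6 120.2]
0.05 [311.3 196.1] [437.  117.7]
w1 tip [304.7 163.2] w1+.03 [304.5 155. ]
```

View pics/c.png

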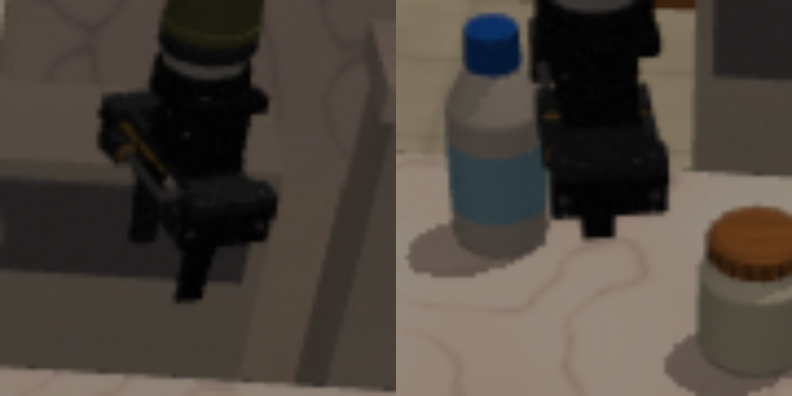

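```bash
python3 - <<'E'
from h import *
P=camera_params("wrist");print({k:P[k] for k in("fx","fy","cx","cy")})
H=np.array(P["hand_eye"])
def px(pc):return (P["fx"]*pc[0]/pc[2]+P["cx"],P["fy"]*pc[1]/pc[2]+P["cy"])
tc=np.linalg.inv(H)@[0,0,0,1];print("TCP in cam",tc.round(3),px(tc))
for b in(.0187,.03,.05,.07,.1):
  tc=np.linalg.inv(H)@[-b,0,0,1];print(b,tc.round(3),px(tc))
o=readout.get_obs();print(o["tool_pos"])
M=R.from_euler('xyz',o["tool_rot"],degrees=True).as_matrix()
def w(p):
  c=np.linalg.inv(H)@np.r_[M.T@(np.array(p)-o["tool_pos"]),1];return np.round(px(c))
for n,p in dict(tf1=[.678+.222*.035,-.111-.975*.035,.195],tf2=[.678-.222*.035,-.111+.975*.035,.195],tn1=[.56+.222*.035,-.137-.975*.035,.195],tn2=[.56-.222*.035,-.137+.975*.035,.195],bayc=[0.5865,-0.0055,.03],tin=[.726,.022,.164]).items():print(n,w(p))
E
```

```text
{'fx': 344.7925044949868, 'fy': 344.7925044949868, 'cx': 319.21005268637924, 'cy': 241.66246420518627}
TCP in cam [0.    0.018 0.213 1.   ] (np.float64(319.9568951366074), np.float64(270.46753681257826))
0.0187 [0.    0.023 0.195 1.   ] (np.float64(319.97711039070276), np.float64(282.11269659577806))
0.03 [0.    0.026 0.184 1.   ] (np.float64(319.99124068272187), np.float64(290.2525650124451))
0.05 [0.    0.031 0.165 1.   ] (np.float64(320.020817052874), np.float64(307.29027102418155))
0.07 [0.    0.037 0.146 1.   ] (np.float64(320.05820742484684), np.float64(328.8292956598814))
0.1 [0.    0.045 0.117 1.   ] (np.float64(320.1373921076973), np.float64(374.4442693735532))
[ 0.62001225 -0.13159051  0.16865853]
tf1 [376. 172.]
tf2 [236. 173.]
tn1 [366. 381.]
tn2 [247. 382.]
bayc [188. 229.]
tin [79. 21.]
```

```bash
python3 -m pendant '{"xyz":[[0.0044,-0.0195,0.01],[0.0044,-0.0195,0],[0.0044,-0.0195,0],[0.0044,-0.0195,0],[0,0,-0.015],[0,0,-0.015],[0,0,0],[0,0,0]],"turn":[0,0,0,0,0,0,0,0]}'
python3 - <<'E'
from h import *
o=readout.get_obs();d=np.array(o["tool_pos"])-[0.618,-0.124,0];print(o["tool_pos"],o["force"],"n",d[:2]@[-.222,.975],"cx",d[:2]@[.975,.222])
im=snap("side","s6");cv2.imwrite("pics/s6c.png",cv2.resize(im[140:260,260:380,::-1],None,fx=4,fy=4))
E
```

```text
time_s: 7.75
tool_pos: [0.6376, -0.2163, 0.1454]
tool_rot: [136.8, 89.0, -30.5]
force: [0.9, 1.0, -0.0]
grip_width: 0.0004
[ 0.63755639 -0.21630399  0.14537368] [ 0.89587769  0.996117   -0.00674004] n -0.09433791253007763 cx -0.0014240064369125398
```

View pics/s6c.png

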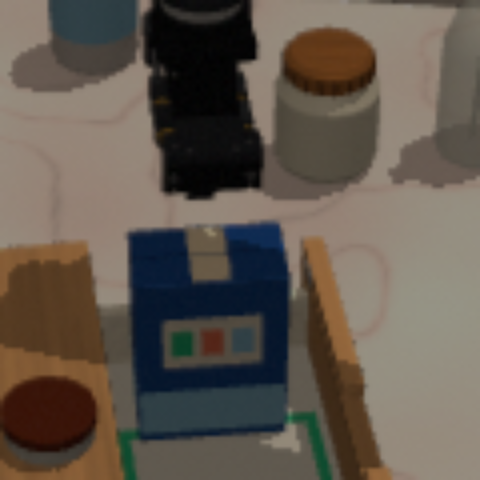

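```bash
python3 - <<'E'
from h import *
P=camera_params("side");K=np.array([[P["fx"],0,P["cx"]],[0,P["fy"],P["cy"]],[0,0,1.]])
rv,tv=np.array(P["rvec"],float),np.array(P["tvec"],float)
pr=lambda p:cv2.projectPoints(np.array([p],float),rv,tv,K,None)[0].ravel().round(1)
o=readout.get_obs();t=np.array(o["tool_pos"]);M=R.from_euler('xyz',o["tool_rot"],degrees=True).as_matrix()
print("tip obs 311,188.7; box edge obs 313,187")
for b in(0,.02,.03,.04,.05,.06,.07,.08,.1,.12):print(b,"axis",pr(t-M[:,0]*b),"front",pr(t-M[:,0]*b-M[:,1]*.095))
print("camera centre",(-cv2.Rodrigues(rv)[0].T@tv.reshape(3,1)).ravel())
im=snap("wrist","w6")
E
```

```text
tip obs 311,188.7; box edge obs 313,187
0 axis [309.1 197.1] front [312.2 216.3]
0.02 axis [309.1 192.3] front [312.2 211.5]
0.03 axis [309.1 189.9] front [312.3 209.1]
0.04 axis [309.1 187.5] front [312.3 206.6]
0.05 axis [309.2 185. ] front [312.3 204.1]
0.06 axis [309.2 182.6] front [312.4 201.6]
0.07 axis [309.2 180.1] front [312.4 199.1]
0.08 axis [309.2 177.5] front [312.5 196.6]
0.1 axis [309.3 172.4] front [312.5 191.4]
0.12 axis [309.3 167.2] front [312.6 186.2]
camera centre [0.47760944 1.08046091 1.19962076]
```

View pics/w6.png

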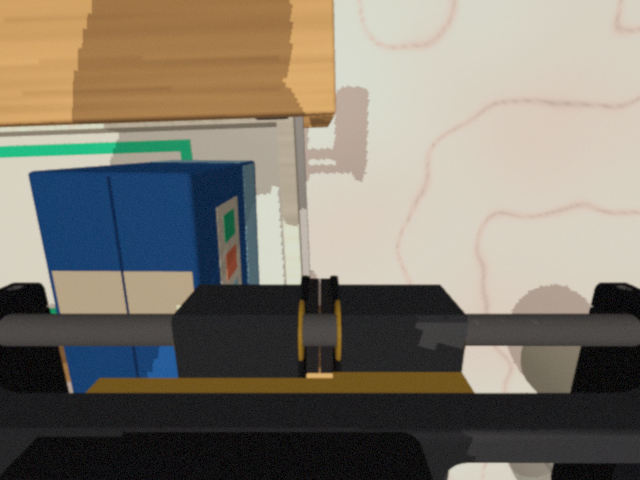

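```bash
python3 -m pendant '{"xyz":[[-0.0022,0.0098,0.001],[-0.0022,0.0098,0],[-0.0018,0.0078,0],[-0.0011,0.0049,0],[-0.0011,0.0049,0],[-0.0011,0.0049,0]],"turn":[0,0,0,0,0,0]}'
python3 - <<'E'
from h import *
o=readout.get_obs();d=np.array(o["tool_pos"])-[0.618,-0.124,0];print(o["tool_pos"],o["force"],"n",d[:2]@[-.222,.975],"cx",d[:2]@[.975,.222])
im=snap("side","s7");cv2.imwrite("pics/s7c.png",cv2.resize(im[140:260,260:380,::-1],None,fx=4,fy=4))
E
```

```text
time_s: 8.6
tool_pos: [0.6283, -0.1704, 0.1485]
tool_rot: [138.8, 88.8, -28.4]
force: [-0.9, 0.4, -0.3]
grip_width: 0.0003
[ 0.62833853 -0.17035651  0.1485398 ] [-0.93088165  0.36490986 -0.27238062] n -0.047492752348992036 cx -0.00021108110129565693
```

View pics/s7c.png

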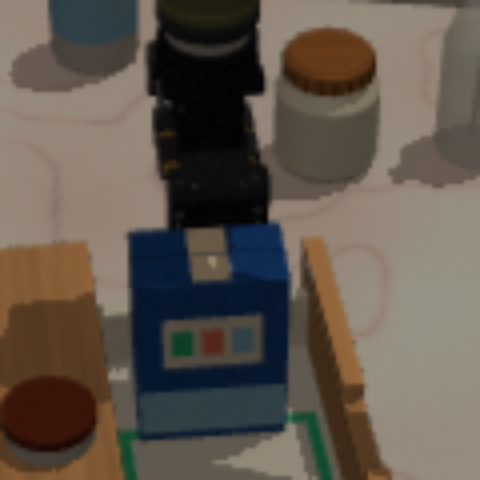

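```bash
python3 -m pendant '{"xyz":[[-0.0011,0.0049,-0.001],[-0.0011,0.0049,0],[-0.0011,0.0049,0],[-0.0011,0.0049,0]],"turn":[0,0,0,0]}'
python3 - <<'E'
from h import *
o=readout.get_obs();d=np.array(o["tool_pos"])-[0.618,-0.124,0];print(o["tool_pos"],o["force"],"n",d[:2]@[-.222,.975],"cx",d[:2]@[.975,.222])
im=snap("side","s8");cv2.imwrite("pics/s8c.png",cv2.resize(im[140:260,260:380,::-1],None,fx=4,fy=4))
snap("wrist","w8")
E
```

```text
time_s: 9.15
tool_pos: [0.6241, -0.151, 0.1481]
tool_rot: [136.6, 88.7, -30.7]
force: [1.3, -1.2, 0.4]
grip_width: 0.0007
[ 0.62406644 -0.15098512  0.14810189] [ 1.25352224 -1.24078347  0.40867794] n -0.027657237586307944 cx -7.591485390139094e-05
```

View pics/s8c.png

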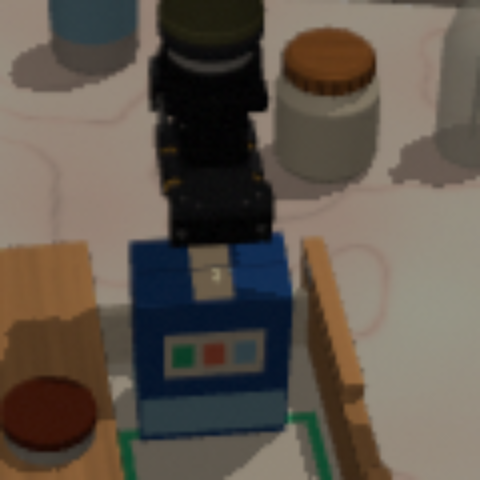

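View pics/w8.png

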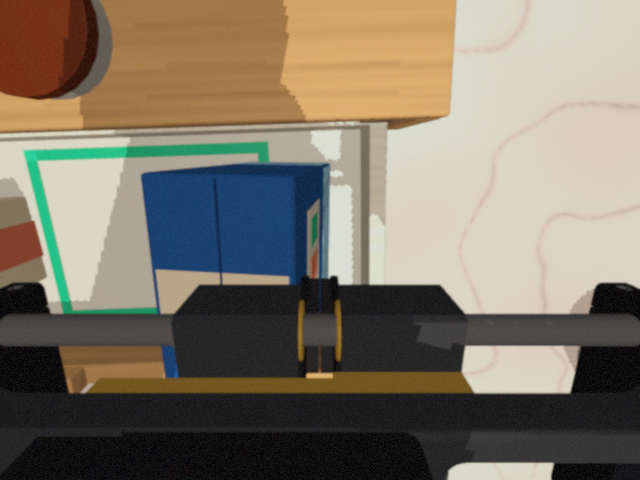

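```bash
python3 -m pendant '{"xyz":[[-0.0011,0.0049,0],[-0.0011,0.0049,0.001],[-0.0011,0.0049,0.001],[-0.0011,0.0049,0.001],[-0.0011,0.0049,0.001],[-0.0011,0.0049,0.001],[-0.0011,0.0049,0]],"turn":[0,0,0,0,0,0,0]}'
python3 - <<'E'
from h import *
o=readout.get_obs();d=np.array(o["tool_pos"])-[0.618,-0.124,0];print(o["tool_pos"],o["force"],"n",d[:2]@[-.222,.975],"cx",d[:2]@[.975,.222])
im=snap("side","s9");cv2.imwrite("pics/s9c.png",cv2.resize(im[140:260,260:380,::-1],None,fx=4,fy=4))
E
```

```text
time_s: 10.12
tool_pos: [0.6154, -0.1127, 0.153]
tool_rot: [139.0, 88.8, -28.3]
force: [-0.4, -0.2, -0.2]
grip_width: 0.0004
[ 0.61542173 -0.11274467  0.15297512] [-0.38899493 -0.21391146 -0.21822665] n 0.011546326439326801 cx -1.5125432004116446e-05
```

View pics/s9c.png

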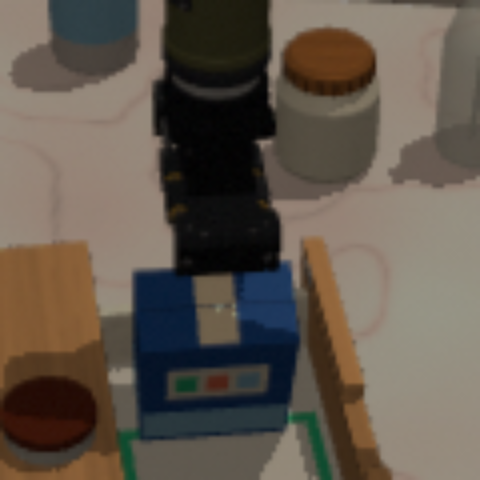

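```bash
python3 -m pendant '{"xyz":[[-0.0011,0.0049,0],[-0.0011,0.0049,0],[-0.0011,0.0049,0],[-0.0009,0.0039,0]],"turn":[0,0,0,0]}'
python3 - <<'E'
from h import *
o=readout.get_obs();d=np.array(o["tool_pos"])-[0.618,-0.124,0];print(o["tool_pos"],o["force"],"n",d[:2]@[-.222,.975],"cx",d[:2]@[.975,.222])
im=snap("side","s10");cv2.imwrite("pics/s10c.png",cv2.resize(im[140:260,260:380,::-1],None,fx=4,fy=4))
E
```

```text
time_s: 10.68
tool_pos: [0.6106, -0.0918, 0.1527]
tool_rot: [140.2, 88.9, -27.0]
force: [-0.0, -0.7, 0.3]
grip_width: 0.0005
[ 0.6106181  -0.09184103  0.15269798] [-0.03125215 -0.74473839  0.26113713] n 0.03299377381184703 cx -5.8063373560919004e-05
```

View pics/s10c.png

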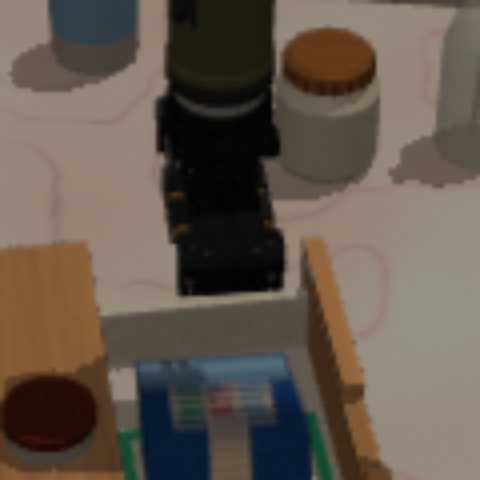

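```bash
python3 -m pendant '{"xyz":[[0.002,-0.01,0.04],[0,-0.005,0.04],[-0.04,0,0],[-0.042,0,0],[-0.042,0,0],[-0.042,0,0],[0,0,0],[0,0,0]],"turn":[0,0,0,0,0,0,0,0]}'
python3 - <<'E'
from h import *
o=readout.get_obs();print(o["tool_pos"],o["force"])
im=snap("side","s11");cv2.imwrite("pics/s11c.png",cv2.resize(im[140:330,200:400,::-1],None,fx=3,fy=3))
snap("wrist","w11")
find("side",["carton","carton_mid","top_far","top_near","foot_far","foot_near","bay","front","soap"],n=1)
find("wrist",["carton","carton_mid","top_far","top_near","foot_far","foot_near","bay","front","soap"],n=1)
E
```

```text
time_s: 11.72
tool_pos: [0.4426, -0.1061, 0.235]
tool_rot: [141.7, 88.8, -25.5]
force: [0.0, 1.1, 0.1]
grip_width: 0.0006
[ 0.44263066 -0.10613238  0.23500014] [0.02026752 1.08238889 0.0625275 ]
side carton 0.59 [ 0.609 -0.088  0.064]
side carton_mid 0.74 [ 0.595 -0.008  0.065]
side top_far 0.26 [ 0.789  0.047 -0.004]
side top_near 0.61 [0.516 0.057 0.068]
side foot_far 0.73 [ 0.673 -0.079  0.064]
side foot_near 0.55 [ 0.552 -0.107  0.066]
side front 0.67 [ 0.479 -0.031  0.086]
side soap 0.75 [0.552 0.117 0.03 ]
wrist carton_mid 0.73 [ 0.593 -0.007  0.066]
wrist top_near 0.68 [0.518 0.058 0.064]
wrist foot_near 0.66 [ 0.552 -0.104  0.065]
wrist bay 0.75 [0.554 0.117 0.03 ]
wrist front 0.69 [ 0.482 -0.033  0.082]
wrist soap 0.83 [0.556 0.115 0.029]
```

View pics/s11c.png

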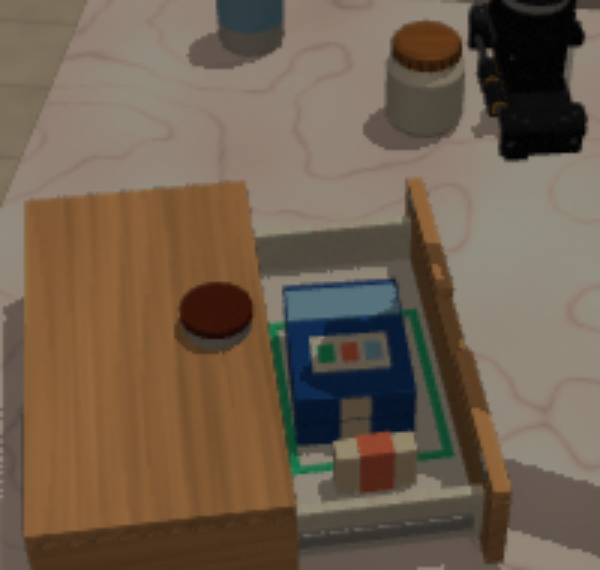

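View pics/w11.png

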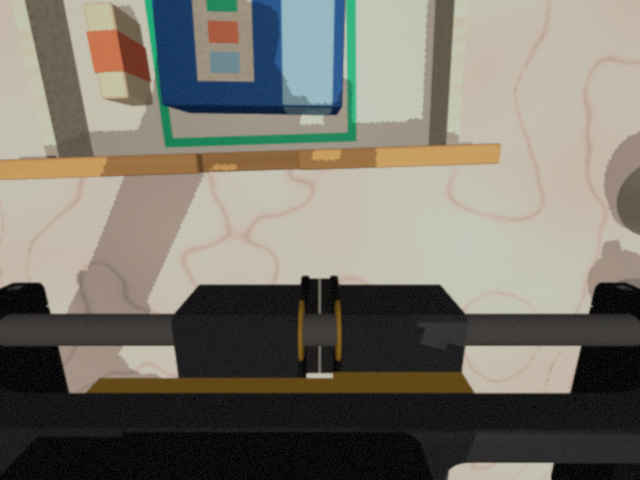

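```bash
python3 -m pendant '{"xyz":[[0,0.002,-0.05],[0,0,-0.05],[0,0,-0.04],[0,0,-0.028],[0,0,0],[0,0,0]],"turn":[0,0,0,0,0,0]}'
python3 - <<'E'
from h import *
o=readout.get_obs();print(o["tool_pos"],o["force"])
d=np.array(o["tool_pos"])-[0.4785,-0.031,0];print("ex",d[:2]@[.972,.233],"ey",d[:2]@[-.233,.972])
M=R.from_euler('xyz',o["tool_rot"],degrees=True).as_matrix();print("yaw y",np.degrees(np.arctan2(M[1,1],M[0,1])))
im=snap("side","s12");cv2.imwrite("pics/s12c.png",cv2.resize(im[150:290,280:440,::-1],None,fx=4,fy=4))
P=camera_params("side");K=np.array([[P["fx"],0,P["cx"]],[0,P["fy"],P["cy"]],[0,0,1.]])
rv,tv=np.array(P["rvec"],float),np.array(P["tvec"],float)
pr=lambda p:((cv2.projectPoints(np.array([p],float),rv,tv,K,None)[0].ravel()-[280,150])*4).round(0)
t=np.array(o["tool_pos"])
for b in (0,.02,.035,.05,.07):print(b,pr(t-M[:,0]*b))
snap("wrist","w12"); snap("top","t12")
E
```

```text
time_s: 13.48
tool_pos: [0.4434, -0.1045, 0.0646]
tool_rot: [143.1, 88.5, -24.1]
force: [-0.4, -0.6, 0.8]
grip_width: 0.0003
[ 0.44344328 -0.10454519  0.0646062 ] [-0.35291169 -0.6153613   0.79437905]
ex -0.05121116295927602 ey -0.06331771071792172
yaw y -77.19854478025273
0 [341. 371.]
0.02 [343. 353.]
0.035 [345. 340.]
0.05 [346. 326.]
0.07 [349. 307.]
```

View pics/s12c.png

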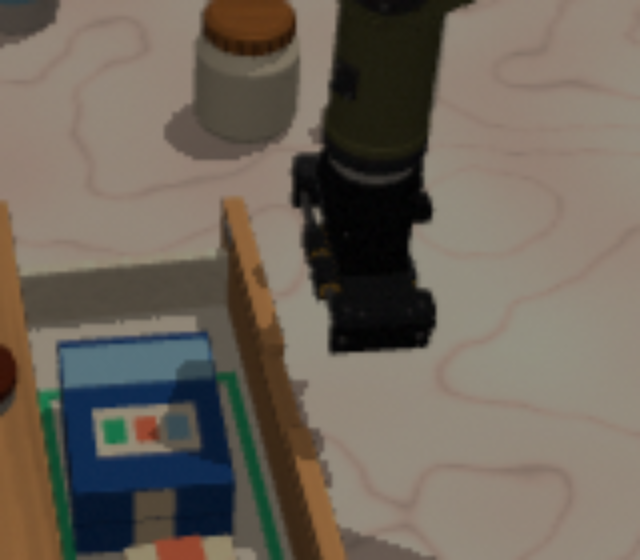

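View pics/w12.png

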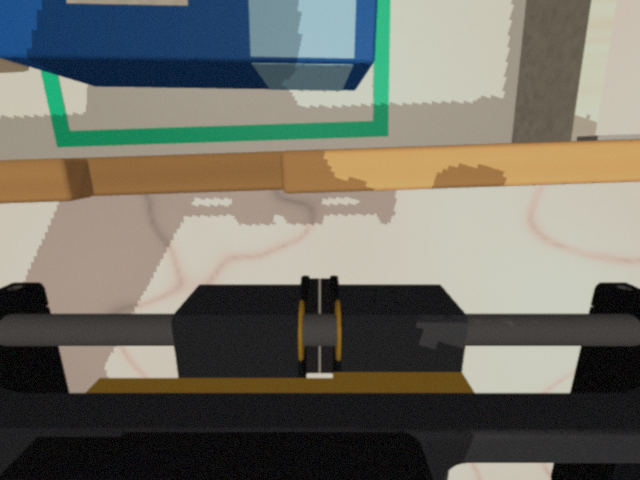

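```bash
python3 -m pendant '{"xyz":[[0.0097,0.0023,-0.003],[0.0097,0.0013,0],[0.0097,0.0023,0],[0.0049,0.0012,0],[0.0049,0.0012,0],[0.0049,0.0012,0],[0.0049,0.0012,0],[0.0049,0.0012,0]],"turn":[0.01,0,0,0,0,0,0,0]}'
python3 - <<'E'
from h import *
o=readout.get_obs();print(o["tool_pos"],o["force"])
d=np.array(o["tool_pos"])-[0.4785,-0.031,0];print("ex",d[:2]@[.972,.233],"ey",d[:2]@[-.233,.972])
im=snap("side","s13");cv2.imwrite("pics/s13c.png",cv2.resize(im[150:290,240:400,::-1],None,fx=4,fy=4))
snap("wrist","w13")
E
```

```text
time_s: 14.62
tool_pos: [0.5009, -0.0926, 0.0631]
tool_rot: [140.1, 88.5, -26.5]
force: [-1.6, 0.4, 2.2]
grip_width: 0.0005
[ 0.50094308 -0.09259261  0.06312397] [-1.60626201  0.3743053   2.1813094 ]
ex 0.0074635975214956485 ey -0.06509725215389701
```

View pics/s13c.png

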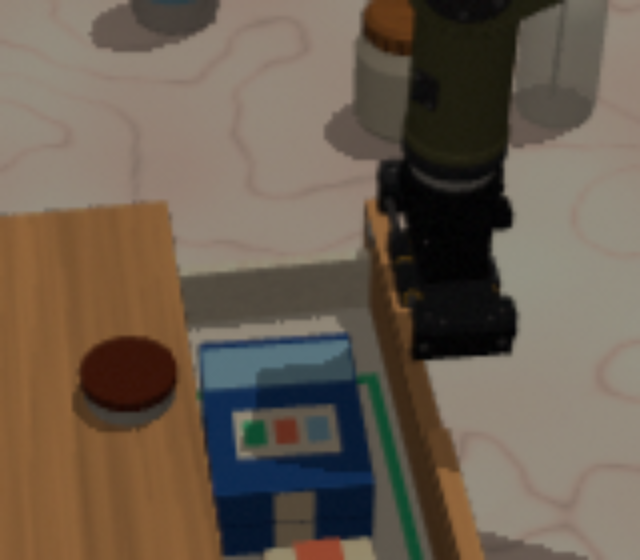

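View pics/w13.png

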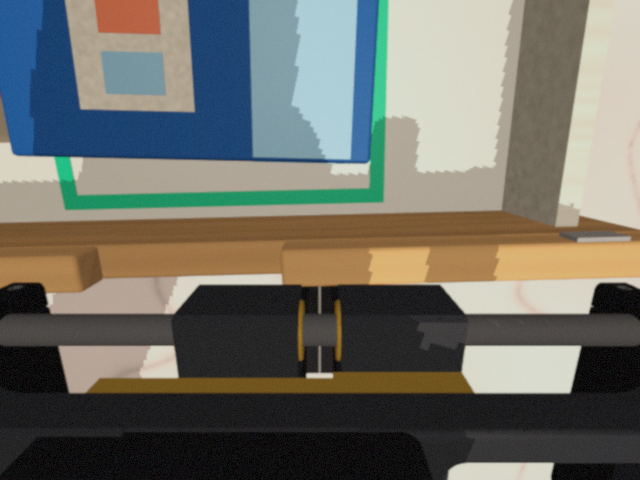

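```bash
python3 -m pendant '{"xyz":[[0.0073,0.0017,0],[0.0078,0.0019,0],[0.0078,0.0019,0],[0.0078,0.0019,0],[0.0078,0.0019,0],[0.0078,0.0019,0],[0.0078,0.0019,0],[0.0078,0.0019,0],[0.0078,0.0019,0],[0.0078,0.0019,0]],"turn":[0,0,0,0,0,0,0,0,0,0]}'
python3 - <<'E'
from h import *
o=readout.get_obs();print(o["tool_pos"],o["force"])
d=np.array(o["tool_pos"])-[0.4785,-0.031,0];print("ex",d[:2]@[.972,.233],"ey",d[:2]@[-.233,.972])
im=snap("side","s14");cv2.imwrite("pics/s14c.png",cv2.resize(im[150:290,220:380,::-1],None,fx=4,fy=4))
snap("wrist","w14");find("side",["front"],n=1)
E
```

```text
time_s: 15.98
tool_pos: [0.5835, -0.0714, 0.0627]
tool_rot: [142.3, 88.5, -24.3]
force: [-2.3, 0.7, 0.7]
grip_width: 0.0003
[ 0.58352567 -0.07143757  0.06272442] [-2.33884822  0.67202808  0.68311059]
ex 0.09266299932849219 ey -0.06377630183150099
side front 0.91 [ 0.575 -0.008  0.086]
```

View pics/s14c.png

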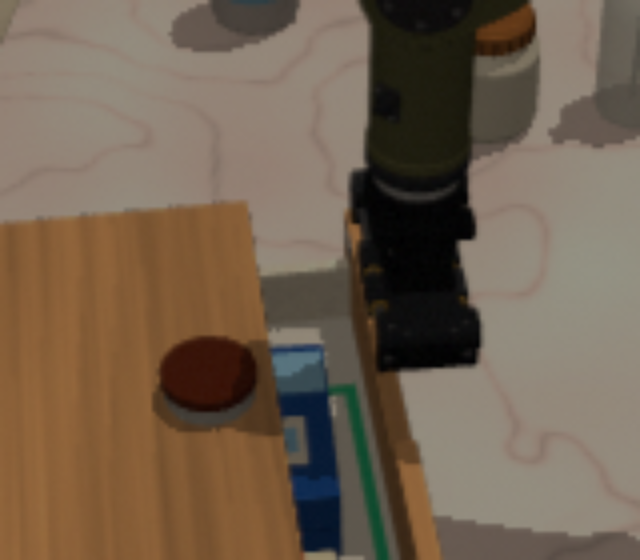

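View pics/w14.png

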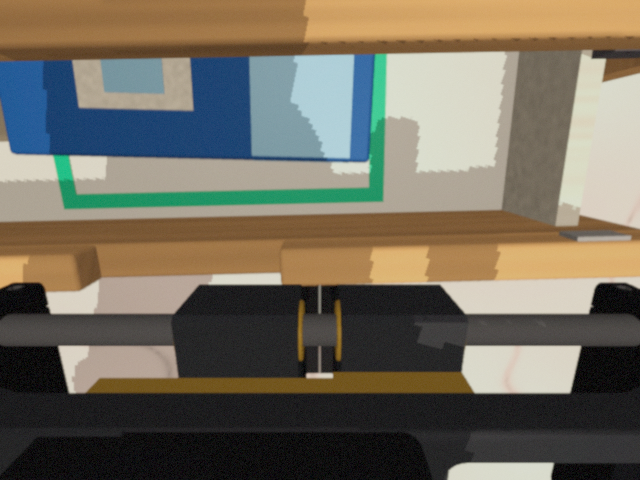

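```bash
python3 -m pendant '{"xyz":[[0.0073,0.0017,0],[0.0078,0.0019,0],[0.0078,0.0019,0],[0.0078,0.0019,0],[0.0078,0.0019,0],[0.0078,0.0019,0],[0.0049,0.0012,0]],"turn":[0,0,0,0,0,0,0]}'
python3 - <<'E'
from h import *
o=readout.get_obs();print(o["tool_pos"],o["force"])
d=np.array(o["tool_pos"])-[0.4785,-0.031,0];print("ex",d[:2]@[.972,.233],"ey",d[:2]@[-.233,.972])
im=snap("side","s15");cv2.imwrite("pics/s15c.png",cv2.resize(im[150:290,220:380,::-1],None,fx=4,fy=4))
snap("wrist","w15");find("side",["front"],n=1)
E
```

```text
time_s: 17.0
tool_pos: [0.6375, -0.0582, 0.0626]
tool_rot: [142.0, 88.6, -24.6]
force: [-2.4, 0.7, 1.9]
grip_width: 0.0006
[ 0.63748356 -0.05821353  0.06255727] [-2.37630948  0.67563713  1.92895969]
ex 0.14819127236681728 ey -0.06349471987397103
side front 0.73 [0.63  0.007 0.087]
```

View pics/s15c.png

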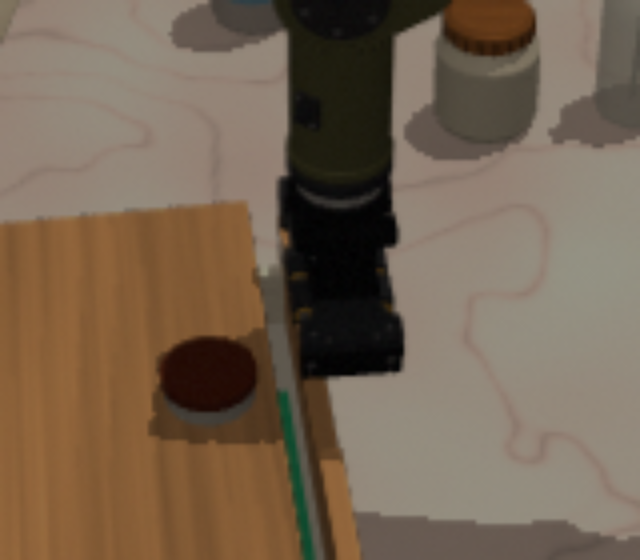

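View pics/w15.png

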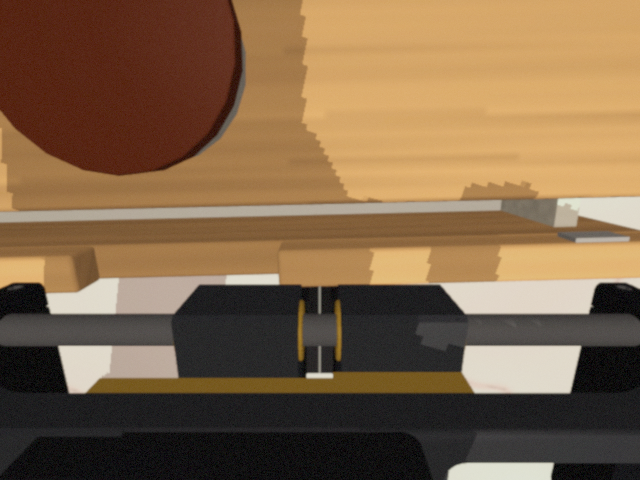

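```bash
python3 -m pendant '{"xyz":[[0.0039,0.0009,0],[0.0039,0.0009,0],[0.0039,0.0009,0],[0.0039,0.0009,0]],"turn":[0,0,0,0]}'
python3 - <<'E'
from h import *
o=readout.get_obs();print(o["tool_pos"],o["force"])
d=np.array(o["tool_pos"])-[0.4785,-0.031,0];print("ex",d[:2]@[.972,.233],"ey",d[:2]@[-.233,.972])
snap("wrist","w16")
E
```

```text
time_s: 17.65
tool_pos: [0.6527, -0.055, 0.0626]
tool_rot: [139.8, 88.6, -26.8]
force: [-1.2, -0.5, 0.4]
grip_width: 0.0001
[ 0.6526965  -0.05501679  0.06259428] [-1.22657307 -0.49825898  0.39795545]
ex 0.16372308458287785 ey -0.06393210884154737
```

View pics/w16.png

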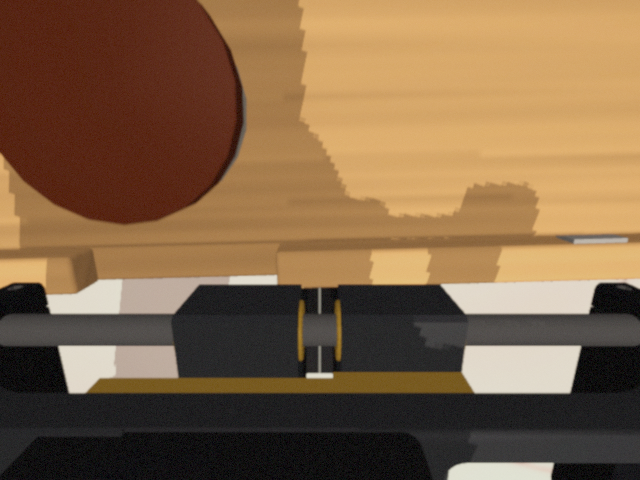

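```bash
python3 -m pendant '{"xyz":[[0.0029,0.0007,0],[0.0029,0.0007,0],[0.0029,0.0007,0]],"turn":[0,0,0]}'; python3 -m pendant '{"xyz":[[0.002,0.0005,0]],"turn":[0]}'
```

```text
time_s: 18.08
tool_pos: [0.6605, -0.0532, 0.0626]
tool_rot: [133.4, 88.8, -33.2]
force: [-11.4, -0.7, 7.6]
grip_width: 0.0005
time_s: 18.2
tool_pos: [0.6602, -0.0532, 0.0626]
tool_rot: [121.3, 89.0, -45.4]
force: [-9.2, -0.7, 6.3]
grip_width: 0.0007
```

```bash
python3 -m pendant '{"xyz":[[0.004,0.001,0]],"turn":[0]}'; python3 -m pendant '{"xyz":[[-0.01,-0.0025,0],[-0.02,-0.005,0],[-0.03,-0.0075,0],[-0.03,-0.0075,0.02],[0,0,0.05],[-0.03,-0.03,0.05],[0,-0.04,0.03],[0,0,0]],"turn":[0,0,0,0,0,0,0,0]}'
python3 - <<'E'
from h import *
im=snap("side","s17");cv2.imwrite("pics/s17c.png",cv2.resize(im[150:350,190:390,::-1],None,fx=3,fy=3))
snap("wrist","w17");im=snap("top","t17");cv2.imwrite("pics/t17c.png",cv2.resize(im[140:320,220:420,::-1],None,fx=3.3,fy=3.3))
N=["front","chest","tin"]
find("side",N,n=1);find("top",N+["spray","jar","roller","dustpan"],n=1);find("wrist",N,n=1)
E
```

```text
time_s: 18.32
tool_pos: [0.6599, -0.0533, 0.0626]
tool_rot: [88.8, 89.1, -77.8]
force: [-15.9, -1.0, 10.6]
grip_width: 0.0006
time_s: 19.32
tool_pos: [0.5411, -0.1486, 0.2145]
tool_rot: [117.1, 88.5, -49.6]
force: [0.9, 0.7, -0.4]
grip_width: 0.0002
side front 0.8 [0.651 0.012 0.086]
side chest 0.55 [ 0.789  0.046 -0.001]
side tin 0.85 [0.723 0.019 0.136]
top front 0.65 [0.654 0.011 0.088]
top chest 0.62 [ 0.792  0.048 -0.   ]
top tin 0.74 [0.726 0.021 0.14 ]
top spray 0.56 [ 0.41  -0.548  0.001]
top jar 0.67 [ 0.556 -0.519 -0.005]
top roller 0.72 [ 0.619  0.514 -0.003]
top dustpan 0.56 [ 0.426  0.584 -0.002]
wrist front 0.83 [0.651 0.015 0.083]
```

View pics/s17c.png

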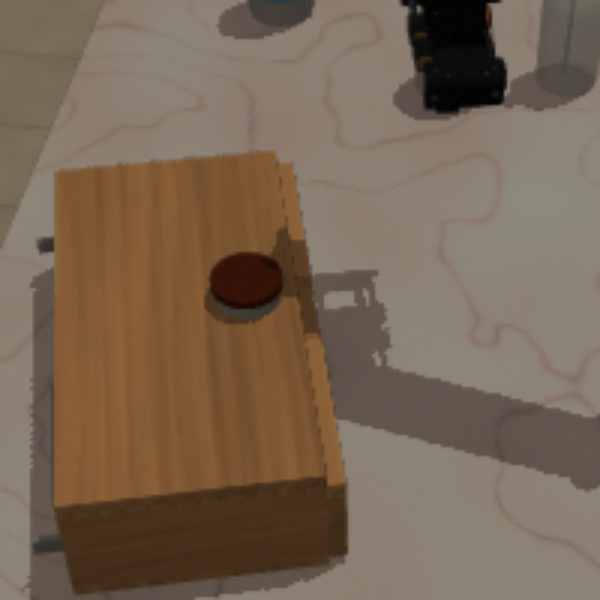

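View pics/w17.png

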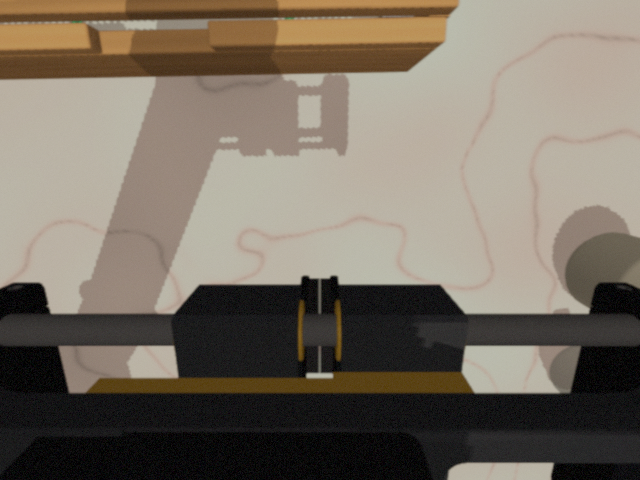

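View pics/t17c.png

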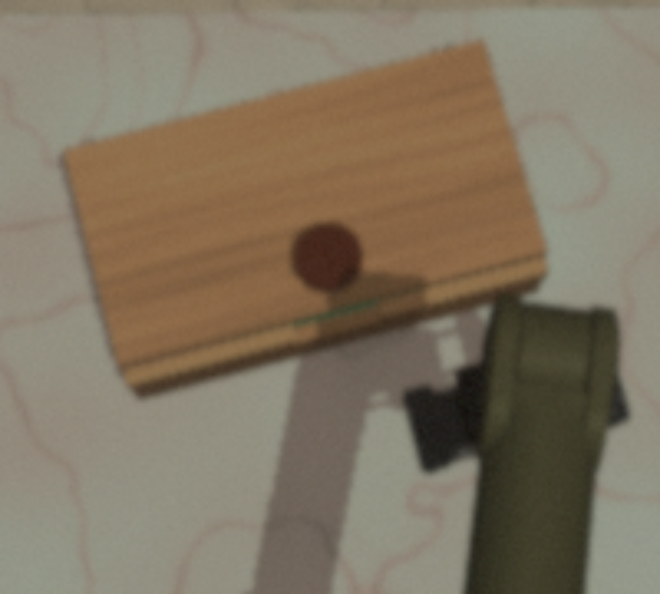

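```bash
python3 -m pendant '{"xyz":[[0.02,0.05,0],[0.02,0.05,0],[0.012,0.04,0],[0,0,0],[0,0,0]],"turn":[0,0,0,0,0]}'
python3 - <<'E'
from h import *
o=readout.get_obs();print(o["tool_pos"])
snap("wrist","w18"); find("wrist",["front","chest","tin"],n=1)
E
```

```text
time_s: 20.75
tool_pos: [0.5925, -0.002, 0.2113]
tool_rot: [109.5, 88.9, -57.1]
force: [0.8, -0.2, -0.6]
grip_width: 0.0004
[ 0.59246222 -0.00202834  0.211256  ]
wrist front 0.56 [0.658 0.011 0.081]
wrist tin 0.73 [0.723 0.019 0.133]
```

View pics/w18.png

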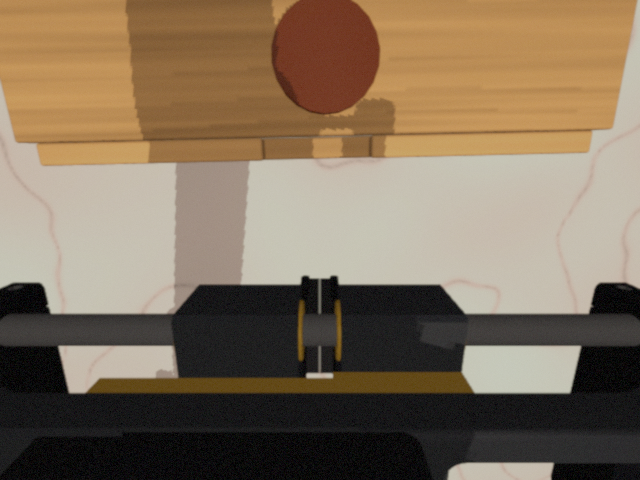

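```bash
python3 - <<'E'
from h import *
P=camera_params("wrist");H=np.array(P["hand_eye"])
o=readout.get_obs();M=R.from_euler('xyz',o["tool_rot"],degrees=True).as_matrix();t=np.array(o["tool_pos"])
c=M@H[:3,3]+t
def hit(u,v,z):
    d=M@H[:3,:3]@[(u-P["cx"])/P["fx"],(v-P["cy"])/P["fy"],1]; s=(z-c[2])/d[2]; return (c+s*d)[:2]
im=cv2.imread("pics/w18.png");cv2.imwrite("pics/w18c.png",cv2.resize(im[110:175,400:560],None,fx=5,fy=5,interpolation=cv2.INTER_CUBIC))
g=cv2.cvtColor(im,cv2.COLOR_BGR2GRAY)
for u in(100,420,460,500,540):print(u,g[122:160,u])
ex=np.array([.9715,.237])
for u,a,b in((420,131,152),(500,131,152)):
    print(hit(u,a,.135)@ex-hit(u,b,.118)@ex)
E
```

```text
100 [150 152 156 156 156 155 154 151 151 147 143 140 135 136 138 139 140 134
 116 103 128 147 159 161 162 161 164 163 162 163 162 161 160 164 163 164
 164 164]
420 [149 151 150 152 155 156 157 155 155 146 129 105 112 138 156 161 163 163
 165 163 164 165 164 165 164 165 164 166 166 166 168 165 165 160 161 182
 191 193]
460 [155 154 156 156 158 159 158 157 149 132 109 112 137 155 162 161 165 164
 164 166 166 164 165 164 162 165 166 164 165 166 167 166 157 158 184 193
 194 194]
500 [155 158 157 159 159 161 157 150 134 112 108 135 153 161 163 163 164 165
 164 164 164 162 162 163 162 164 163 164 166 167 166 156 158 182 194 194
 195 196]
540 [159 158 157 157 160 157 156 146 120 112 133 151 160 164 164 165 164 165
 165 163 162 161 164 162 163 164 163 164 164 164 155 155 182 193 194 195
 193 193]
0.015932071690649252
0.016027270723189213
```

View pics/w18c.png

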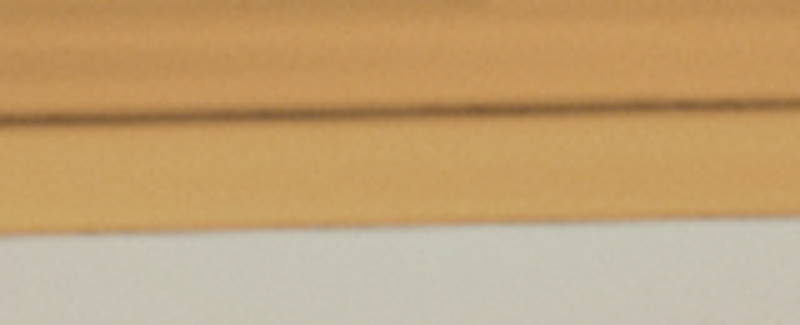

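```bash
python3 - <<'E'
import cv2
im=cv2.imread("pics/w17.png");cv2.imwrite("pics/w17c.png",cv2.resize(im[0:85,0:480],(800,480),interpolation=cv2.INTER_CUBIC))
E
```

```text
(no output)
```

View pics/w17c.png

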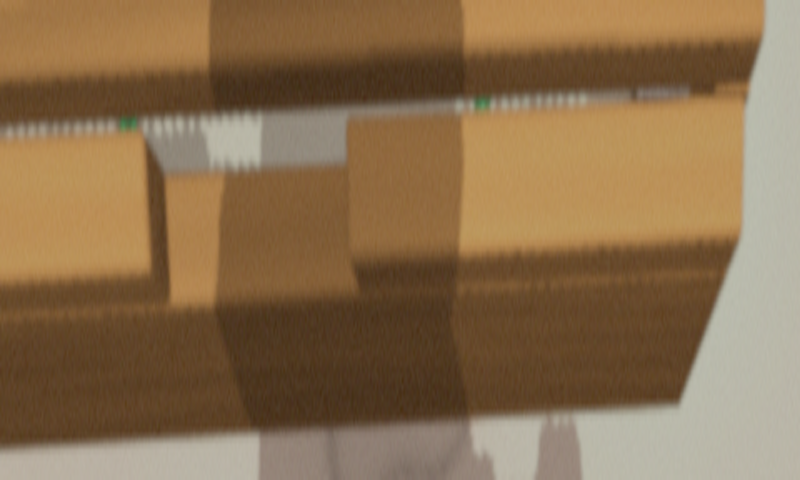

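```bash
python3 -m pendant '{"xyz":[[0.006,-0.032,-0.01],[0.006,-0.032,-0.03],[0,0,-0.05],[0,0,-0.035],[0,0,-0.012],[0,0,0],[0,0,0]],"turn":[0,0,0,0,0,0,0]}'
python3 - <<'E'
from h import *
o=readout.get_obs();print(o["tool_pos"],o["force"])
d=np.array(o["tool_pos"])-[0.4785,-0.031,0];print("ex",d[:2]@[.972,.233],"ey",d[:2]@[-.233,.972])
snap("wrist","w19")
E
```

```text
time_s: 21.82
tool_pos: [0.6057, -0.0765, 0.075]
tool_rot: [118.5, 88.5, -48.8]
force: [-0.9, 0.4, 0.7]
grip_width: 0.0001
[ 0.6056625  -0.07652614  0.07497398] [-0.86690402  0.3802118   0.74505579]
ex 0.11299435709570017 ey -0.07388026779402689
```

View pics/w19.png

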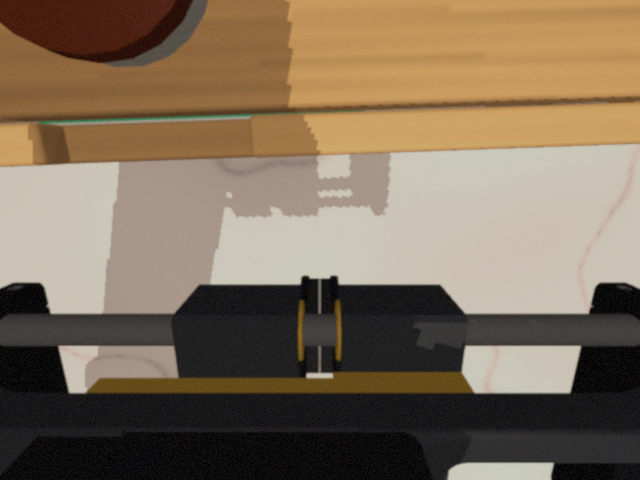

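```bash
python3 -m pendant '{"xyz":[[0.0117,0.0028,-0.001],[0.0117,0.0028,0],[0.0097,0.0023,0],[0.0078,0.0019,0],[0.0049,0.0012,0],[0.0039,0.0009,0],[0.0029,0.0007,0]],"turn":[0,0,0,0,0,0,0]}'
python3 - <<'E'
from h import *
o=readout.get_obs();print(o["tool_pos"],o["force"])
d=np.array(o["tool_pos"])-[0.4785,-0.031,0];print("ex",d[:2]@[.972,.233],"ey",d[:2]@[-.233,.972])
E
```

```text
time_s: 22.75
tool_pos: [0.6629, -0.0625, 0.0764]
tool_rot: [119.7, 88.4, -47.6]
force: [-7.3, -1.0, 4.3]
grip_width: 0.0005
[ 0.66291833 -0.06246783  0.07637806] [-7.27033658 -0.96051837  4.26069311]
ex 0.17192261201825465 ey -0.07355620565944786
```

```bash
python3 -m pendant '{"xyz":[[0.0039,0.0009,0],[0.0039,0.0009,0],[0.0039,0.0009,0]],"turn":[0,0,0]}'
python3 - <<'E'
from h import *
o=readout.get_obs();print(o["tool_pos"],o["force"])
d=np.array(o["tool_pos"])-[0.4785,-0.031,0];print("ex",d[:2]@[.972,.233],"ey",d[:2]@[-.233,.972])
E
```

```text
time_s: 23.12
tool_pos: [0.662, -0.0627, 0.0765]
tool_rot: [60.8, 88.4, -106.6]
force: [-11.1, -0.5, 8.0]
grip_width: 0.0004
[ 0.66202644 -0.06266784  0.07654054] [-11.07805892  -0.49404568   7.98439724]
ex 0.17100908871603063 ey -0.07354279977143863
```

```bash
python3 -m pendant '{"xyz":[[-0.01,-0.0025,0],[-0.02,-0.005,0],[-0.03,-0.0075,0],[-0.03,-0.0075,0.02],[0,0,0.05],[-0.03,-0.03,0.05],[0,-0.04,0.03],[0,0,0],[0,0,0]],"turn":[0,0,0,0,0,0,0,0,0]}'
python3 - <<'E'
from h import *
o=readout.get_obs();print(o["tool_pos"],o["force"],o["time_s"])
im=snap("wrist","w20");cv2.imwrite("pics/w20c.png",cv2.resize(im[0:85,0:480,::-1],(800,480),interpolation=cv2.INTER_CUBIC))
snap("side","s20")
f=lambda c,k:np.mean([toworld(c,pinpoint(c,k)[0]["at"]) for _ in range(4)],0)
F=f("side","front");C=f("side","chest");print(F,C,np.hypot(*(C-F)[:2]))
E
```

```text
time_s: 24.25
tool_pos: [0.5374, -0.1562, 0.2264]
tool_rot: [69.8, 88.3, -97.6]
force: [-0.5, 0.1, -0.5]
grip_width: 0.0006
[ 0.53739391 -0.15624411  0.22643489] [-0.53395987  0.1396081  -0.521481  ] 24.25
[0.65324922 0.01764347 0.08513523] [ 0.78766572  0.04977859 -0.0018843 ] 0.1382044218785503
```

View pics/w20c.png

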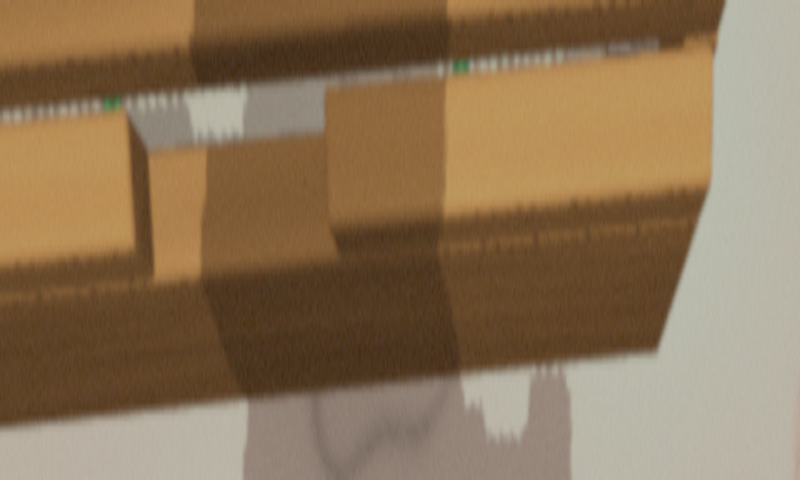

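View pics/s20.png

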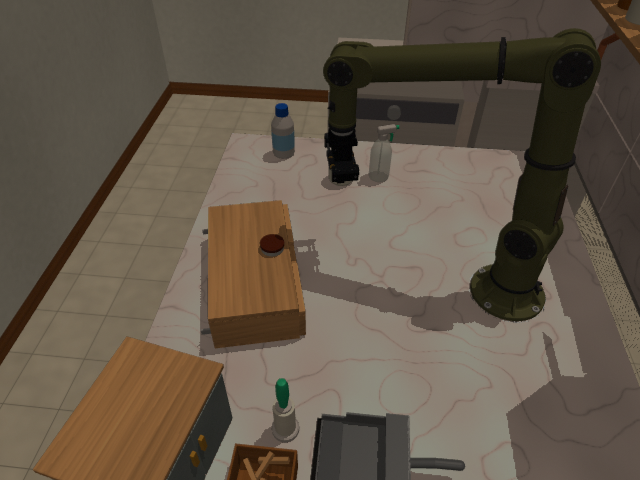

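```bash
python3 -c "from cell import sign_off;print(sign_off())"
```

```text
the job is handed in; nothing more can be done
None
```

I tipped the carton over with the shut fingers, without gripping it. It came down flat inside the mint outline, and I then pushed the drawer shut and handed the job in at about 24.5 s.

**First try missed:** my first push passed above the carton without touching it. In the pictures the fingertips sit about 35 mm short of the reported TCP, so I lowered the tool and pushed again.

**Carton:** after the fall its middle measured about 7 mm (x) and 4 mm (y) from the bay centre. The wrist pictures during the push showed it keeping its place in the drawer.

**Soap:** it was still standing in its place before the drawer was closed. I could not see it, or the carton's final position, once the drawer was shut.

**Drawer:** it stopped hard at the same place in two pushes at different heights, with about 11 to 16 N along x. The front measured 138.2 mm from the chest origin, against 138 mm when shut. The last wrist picture still shows a thin slit of roughly 2 mm above the drawer front. I took this as built-in clearance, since further pushing did not close it.

**Everything else:** the tin, spray, jar, roller and dustpan measured within about 4 mm of where they started. That check was made after the first closing push. The arm was clear of everything at the end.

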